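# Dispose of the used test cartridges

### The arm

A 6-joint arm with a two-finger parallel gripper is mounted at the origin on the work surface. World frame = base frame: x ahead of the robot, y to its left, z up, the work surface at z = 0. Lengths are in mm, angles in rad, forces in N, time in s.
With the tool pointing down it reaches from about 300 to 775 mm from the base axis. Payload 14.6 kg.
Tool frame: the origin (TCP) lies midway between the tips of the shut fingers; the grasp point (between the pads) lies 19 mm behind it (manip.grasp_offset is the distance from the TCP to the grasp point, in mm); z points along the fingers, y is the line along which they close (so a half turn about z gives the same grasp; the last joint's range is limited). The gripper opens to 94 mm and grips with 3 to 60 N. Pads are 16 mm wide; open, the fingers measure 119 mm over their backs; the gripper's body (75 mm by 177 mm) begins 78 mm behind the grasp point.
Start: joints at [1.09, 0.3, 1.521, -0, 1.321, -0.067], TCP at [221.147, 503.571, 205.446] pointing down, gripper open.
Joint ranges: [-3.03, 3.03], [-0.79, 2.21], [0.23, 2.52], [-1.04, 4.18], [0, 3.07], [-2.55, 2.55]. Speed limits (rad/s): [2.22, 2.22, 2.57, 3.14, 3.14, 3.14].

### API

Orientations are given as [roll, pitch, yaw] about the fixed x, y, z axes, in that order (R = Rz(yaw) Ry(pitch) Rx(roll)).
In Python, from cell import manip, viewer gives the robot as it stands. The module is installed in compiled form; this text tells all that it offers.
- The arm moves only by the tool move_arm, never from a script. Its argument "moves" is a list of rows, each a list of 4 numbers: the shift along the tool's x, y, z in m, then the turn about the tool's z in rad. A call has 1 to 12 rows; each row is the pose to reach, as a shift and turn from the pose commanded when the call began, along the tool's axes at that moment; what a row does not reach only later rows make up. A row lasts 1/10 s, in which the tool goes at most 50 mm and 8.59 degrees, less where a joint would pass 70% of its speed; a pose out of reach is approached as far as the arm can. A call with a gripper value outside its range is refused whole. "jaw" is the finger opening in m, from 0 to 0.094, set as the call begins (left out, the last holds). The fingers move at their own pace and stop on an object; "squeeze" is the grip in N (left out, the last holds). Time passes only in rows, so rows that repeat a pose let the fingers close. It gives the time, the measured TCP pose, the force, the opening and the grip force at its end, in the units of the state.
- manip.read_state(): the state, without advancing time (a new reading comes with each control period).
- viewer.camera(name): name is "scene" or "top" or "wrist"; returns a dict with "frame" (384x512x3 uint8, blue, green, red), "z_map" (384x512 float32, mm along the optical axis (not along the pixel's ray), 0 where there is no reading), "fx", "fy", "cx", "cy" (pixels), "origin" and "orientation" of the camera in the world. Camera axes: x right, y down, z forward; pixel columns grow to the right and rows downward; lengths in mm; the calibration is good to about 2 mm. A picture is of the moment at which its call begins.
- manip.sign_off(): hands the job in; it is judged then, once.
The state is a dict: "clock": time; "joints": joint angles; "qd": joint speeds; "effort": joint torques, N m; "eef_pos": TCP position; "eef_rot": TCP orientation; "wrist_force": force on the tool from outside, world axes, zero at the start; "moment": the same for the moment, N m; "finger_gap": finger opening in mm; "finger_force": force on a finger pad.
Only numpy, scipy, OpenCV 4.12 (cv2) and the standard library are available. Lean on these libraries where they do the work, as an engineer would, in place of code of your own. Each camera call takes 0.05 s, during which the arm holds its last target. There are 200 camera calls.

### The job

Clear away the used test cartridges at this testing table: bring the tip tray of the disposal station down level and put every used cartridge from the blue pad into it, then tip the tray up by its blue handle so that the whole batch slides into the yellow container. Lower the tray back level, and after that press the red cover down over the container until its catch holds it shut. Leave the other things on the table where they are.

Things in the scene. Friction and masses are not known exactly. Their poses are not given: they have to be found in the camera images.
- station: Disposal station, fixed; place and yaw vary. Yellow open container (outside x -95..95, y -175..12 mm, walls 4, rim z 120) with an aluminium tip tray at its +y side. Origin on the table under the middle of the tray's hinge line; x along that line, y from container to tray and handle, z up. Grey pedestal under the tray.
- bin_floor (a point): Middle of the container's inner floor (station y -81.5, z 8); axes as the station's. Inside 182 x 179 mm, 112 deep.
- tray (a joint): Tip tray angle, rad: 0 level (rests there), grows as the handle side is lifted; stop at 1.2. Turns about station x through point tray_hinge. Stiff hinge: it stays where it is left, 5 to 15 N at the handle moves it. It starts partly raised. Parts begin to slide at about 0.5 to 0.7 rad.
- tray_hinge (a point): Middle of the tray's hinge line, station (0, 0, 126) mm; turns with the tray, parallel to the station when level. Tray in this frame: open at the hinge side, floor y -12..152 with its top at z 4, x -89..89, walls 4 thick, tops at z 32, on both sides and the handle end.
- tray_grip (a point): Middle of the tray's handle, a blue round bar 12 mm thick and 100 long along x, at (0, 188, 40) mm in the tray_hinge frame, 30 mm clear of the end wall. The bar can turn between the finger pads, so a vertical tool can follow the arc.
- tray_floor (a point): Point on the top of the tray's floor, tray frame (0, 75, 4) mm, about the middle of the usable floor (170 x 148 mm). Turns with the tray.
- cover (a joint): Cover angle, rad: 0 fully shut, grows as it opens; stop at 1.9. Starts open at about 1.5 to 1.9; a light spring lifts it back open unless the catch holds (2 to 3 N swings it down). The catch snaps over at about 0.05, taking about 13 N near the white spot; held shut it reads below 0.03, about 0.02.
- cover_hinge (a point): Middle of the cover's hinge line, station (0, -180, 127) mm; it turns about station x, the free edge going up and over towards -y as it opens. Red plate 190 (x) by 166 (y, from the hinge) by 6 mm; shut, its top is at station z 133. A catch tab hangs 36 mm down outside the container's +x wall.
- cover_press (a point): White spot on the cover's outer (top) face, where to press: 130 mm from the hinge, mid width. Turns with the cover; its z axis is the outer face's normal.
- timer: Black timer, 50 x 50 x 20 mm, lying among the cartridges on the blue pad; not to be disturbed. Origin under its centre.
- gel: Hand-gel bottle, 64 mm across, 170 high, loose bystander. Origin under its centre.
- marker: Black marker pen, 12 mm thick, 130 long, loose bystander beyond the station.
- cart0: Used test cartridge: white plastic block with a green end and a grey window, 48 (x) by 24 (y) by 16 (z) mm, 30 g; loose, lies on the 2 mm thick blue pad. Origin in the middle of its underside. Absent in some starts.
- cart1: Used test cartridge: white plastic block with a green end and a grey window, 48 (x) by 24 (y) by 16 (z) mm, 30 g; loose, lies on the 2 mm thick blue pad. Origin in the middle of its underside. Absent in some starts.
- cart2: Used test cartridge: white plastic block with a green end and a grey window, 48 (x) by 24 (y) by 16 (z) mm, 30 g; loose, lies on the 2 mm thick blue pad. Origin in the middle of its underside. Absent in some starts.
- cart3: Used test cartridge: white plastic block with a green end and a grey window, 48 (x) by 24 (y) by 16 (z) mm, 30 g; loose, lies on the 2 mm thick blue pad. Origin in the middle of its underside. Absent in some starts.
- cart4: Used test cartridge: white plastic block with a green end and a grey window, 48 (x) by 24 (y) by 16 (z) mm, 30 g; loose, lies on the 2 mm thick blue pad. Origin in the middle of its underside. Absent in some starts.

How it is judged (in metres and radians):
On the way, in this order (a step that is already met when the one before it is completed fails the run):
1. all used cartridges lie together in the tip tray and the tray is level (within 0.06 rad) (value of joint tray below 0.06 rad and x of cart0 in the frame of tray_floor between -0.085 and 0.085 m and y of cart0 in the frame of tray_floor between -0.08 and 0.08 m and z of cart0 in the frame of tray_floor between -0.01 and 0.06 m and x of cart1 in the frame of tray_floor between -0.085 and 0.085 m and y of cart1 in the frame of tray_floor between -0.08 and 0.08 m and z of cart1 in the frame of tray_floor between -0.01 and 0.06 m and x of cart2 in the frame of tray_floor between -0.085 and 0.085 m and y of cart2 in the frame of tray_floor between -0.08 and 0.08 m and z of cart2 in the frame of tray_floor between -0.01 and 0.06 m and x of cart3 in the frame of tray_floor between -0.085 and 0.085 m and y of cart3 in the frame of tray_floor between -0.08 and 0.08 m and z of cart3 in the frame of tray_floor between -0.01 and 0.06 m and x of cart4 in the frame of tray_floor between -0.085 and 0.085 m and y of cart4 in the frame of tray_floor between -0.08 and 0.08 m and z of cart4 in the frame of tray_floor between -0.01 and 0.06 m and linear speed of each of cart0, cart1, cart2, cart3, cart4 below 0.05 m/s), for 0.2 s.
2. the tray is tipped up (beyond 0.6 rad) and all the cartridges are in the container (value of joint tray above 0.6 rad and x of cart0 in the frame of bin_floor between -0.094 and 0.094 m and y of cart0 in the frame of bin_floor between -0.092 and 0.092 m and z of cart0 in the frame of bin_floor between -0.01 and 0.105 m and x of cart1 in the frame of bin_floor between -0.094 and 0.094 m and y of cart1 in the frame of bin_floor between -0.092 and 0.092 m and z of cart1 in the frame of bin_floor between -0.01 and 0.105 m and x of cart2 in the frame of bin_floor between -0.094 and 0.094 m and y of cart2 in the frame of bin_floor between -0.092 and 0.092 m and z of cart2 in the frame of bin_floor between -0.01 and 0.105 m and x of cart3 in the frame of bin_floor between -0.094 and 0.094 m and y of cart3 in the frame of bin_floor between -0.092 and 0.092 m and z of cart3 in the frame of bin_floor between -0.01 and 0.105 m and x of cart4 in the frame of bin_floor between -0.094 and 0.094 m and y of cart4 in the frame of bin_floor between -0.092 and 0.092 m and z of cart4 in the frame of bin_floor between -0.01 and 0.105 m), for 0.1 s.
3. the tray is level again (within 0.06 rad) (value of joint tray below 0.06 rad), for 0.2 s.
4. the cover is pressed shut (below 0.035 rad) (value of joint cover below 0.035 rad), for 0.2 s.
At the end, for the whole second after the job is handed in: Every used cartridge lies at rest inside the yellow container, the tip tray is level within 0.06 rad, and the red cover is held shut by its catch (below 0.035 rad) (value of joint tray below 0.06 rad and value of joint cover below 0.035 rad and x of cart0 in the frame of bin_floor between -0.094 and 0.094 m and y of cart0 in the frame of bin_floor between -0.092 and 0.092 m and z of cart0 in the frame of bin_floor between -0.01 and 0.105 m and x of cart1 in the frame of bin_floor between -0.094 and 0.094 m and y of cart1 in the frame of bin_floor between -0.092 and 0.092 m and z of cart1 in the frame of bin_floor between -0.01 and 0.105 m and x of cart2 in the frame of bin_floor between -0.094 and 0.094 m and y of cart2 in the frame of bin_floor between -0.092 and 0.092 m and z of cart2 in the frame of bin_floor between -0.01 and 0.105 m and x of cart3 in the frame of bin_floor between -0.094 and 0.094 m and y of cart3 in the frame of bin_floor between -0.092 and 0.092 m and z of cart3 in the frame of bin_floor between -0.01 and 0.105 m and x of cart4 in the frame of bin_floor between -0.094 and 0.094 m and y of cart4 in the frame of bin_floor between -0.092 and 0.092 m and z of cart4 in the frame of bin_floor between -0.01 and 0.105 m and linear speed of each of cart0, cart1, cart2, cart3, cart4 below 0.05 m/s); the robot touches nothing.
It fails at once if another thing on the table is moved by more than 40 mm (distance of any of timer, gel, marker from where it was at the start of the episode above 0.04 m).
Of cart0, cart1, cart2, cart3, cart4 only 3 to 5 are there at a start; the rules pass over those that are not, and their reading is None.
At some moment in a run one of cart0, cart1, cart2, cart3, cart4 may be knocked a few centimetres aside while the robot is not near it.
Once in a run the grip may slacken for a moment while it holds something.
It also fails if it takes over 200 s, if anything falls off the work surface, if the arm or the gripper's body presses on something with over 40 N, if the wrist force passes 120 N, or if a joint passes its speed limit or range.

## Working session

There is one attempt and no reset: what is moved stays moved. The work goes in short steps, Python scripts to look and compute and a tool call to move; the robot and the scene stay as the last step left them, time stands still between calls to the robot, and variables do not carry over. Pictures are saved under pics/ and viewed, at most 14 in all, crops included, and the job is handed in when it is done.

Besides the shell and the picture viewer there is one more tool, called after ">>>" by a JSON object that holds its "api" and its "payload", one argument or row to a line. move_arm: Moves the arm, as the interface text tells. Its arguments: {"type":"object","properties":{"moves":{"type":"array"},"jaw":{"type":"number"},"squeeze":{"type":"number"}},"required":["moves"]}

```bash
mkdir -p pics
cat > h.py <<'E'
import numpy as np, cv2
from scipy.spatial.transform import Rotation as Rn
from cell import manip, viewer
def cam(n):
    c=viewer.camera(n); o=np.array(c['orientation'],float)
    c['R']=o if o.shape==(3,3) else Rn.from_euler('xyz',o).as_matrix()
    c['o']=np.array(c['origin'],float); return c
def cloud(c):
    v,u=np.mgrid[0:384,0:512]; z=c['z_map']
    p=np.stack([(u-c['cx'])/c['fx']*z,(v-c['cy'])/c['fy']*z,z],-1)
    return p@c['R'].T+c['o']
def ray(c,u,v,h):
    d=c['R']@np.array([(u-c['cx'])/c['fx'],(v-c['cy'])/c['fy'],1.]); return c['o']+d*(h-c['o'][2])/d[2]
def loc(p):  # world point -> tool axes shift from measured pose
    s=manip.read_state(); R=Rn.from_euler('xyz',s['eef_rot']).as_matrix(); return R.T@(np.array(p)-s['eef_pos'])
E
python3 - <<'E'
from h import *
s=manip.read_state();print(s, getattr(manip,'grasp_offset',None))
for n in('top','scene'):
    c=cam(n);cv2.imwrite(f'pics/{n}0.png',c['frame']);print(n,c['origin'],c['orientation'],c['fx'],c['cx'],c['cy'])
E
```

```text
{'clock': 0.0, 'joints': array([ 1.09041068e+00,  3.00491722e-01,  1.52162591e+00,  1.50740204e-06,
        1.32068411e+00, -6.65833944e-02]), 'qd': array([-0.00135216,  0.00021382, -0.00062627, -0.0019039 ,  0.00143986,
       -0.00045642]), 'effort': array([ 1.38029940e-03, -5.31812704e+01, -3.52744746e+01,  7.08764512e-02,
        2.43641669e-02, -1.14293443e-04]), 'eef_pos': array([221.01664629, 503.33475093, 204.85605648]), 'eef_rot': array([-3.14038635e+00, -8.19021367e-05,  2.72778998e+00]), 'wrist_force': array([0.98401633, 0.59662769, 0.34701109]), 'moment': array([-0.06382086, -0.04585013, -0.02393844]), 'finger_force': 0.0, 'finger_gap': 94.1018628423893} 18.8
top [ 548.79514683   72.27421025 1090.69177212] [-3.08775933  0.00567358 -1.56626461] 394.12003745750957 255.35396082645616 188.9183051214574
scene [1277.4939385   426.70389576  813.25155133] [-2.32943634 -0.01085705  2.08018157] 347.6668576409111 252.10784620781328 190.84430805432734
```

View pics/top0.png

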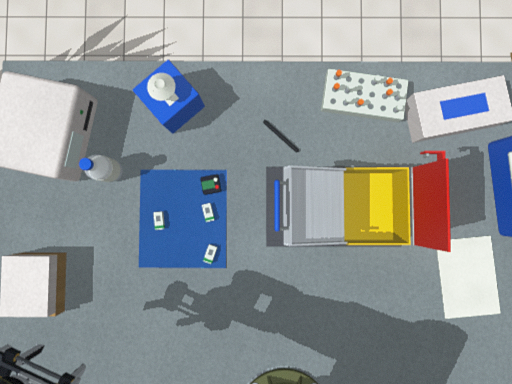

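View pics/scene0.png

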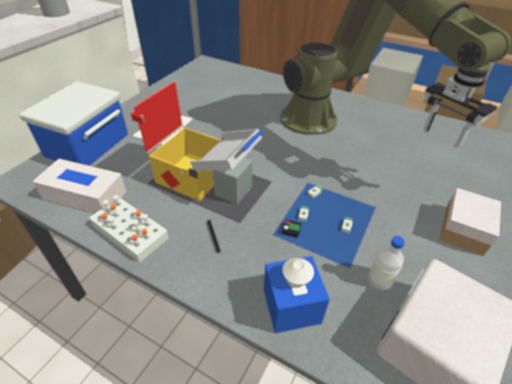

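The top view shows three cartridges on the pad at (159,220), (208,212) and (211,253), and the timer at (210,184). The handle is at (277,205), the container around (378,205) and the open cover around (435,200). Next I'll measure their positions.

```bash
cat > meas.py <<'E'
from h import *
def comps(c,P,m,amin,lab):
    n,L,st,ce=cv2.connectedComponentsWithStats(m.astype('uint8'))
    for i in range(1,n):
        if st[i,4]>=amin:
            q=P[(L==i)&(c['z_map']>0)]; print(lab,st[i,4],ce[i].round(1),'med',np.median(q,0).round(1),'zmax',np.percentile(q[:,2],95).round(1))
def pads(c,h=10):
    P=cloud(c); f=c['frame'].astype(int); hsv=cv2.cvtColor(c['frame'],cv2.COLOR_BGR2HSV)
    blue=(hsv[...,0]>100)&(hsv[...,0]<125)&(hsv[...,1]>120)
    near=(P[...,2]<45)
    w=(f.min(-1)>115)&near
    g=(hsv[...,0]>40)&(hsv[...,0]<90)&(hsv[...,1]>80)&near
    return P,f,hsv,blue,w,g
def carts(c,roi=None):
    P,f,hsv,blue,w,g=pads(c)
    pad=cv2.morphologyEx((blue&(P[...,2]<30)).astype('uint8'),cv2.MORPH_OPEN,np.ones((3,3)))
    n,L,st,ce=cv2.connectedComponentsWithStats(pad); i=1+np.argmax(st[1:,4])
    ys,xs=np.where(L==i); hull=cv2.convexHull(np.stack([xs,ys],-1).astype(np.int32))
    M=np.zeros((384,512),'uint8'); cv2.fillConvexPoly(M,hull,1)
    obj=cv2.morphologyEx(((M>0)&((w)|(g))).astype('uint8'),cv2.MORPH_CLOSE,np.ones((3,3)))
    cn,_=cv2.findContours(obj,cv2.RETR_EXTERNAL,cv2.CHAIN_APPROX_NONE)
    for k in cn:
        if cv2.contourArea(k)<40: continue
        X=np.array([ray(c,u,v,18)[:2] for u,v in k[:,0]],np.float32)
        r=cv2.minAreaRect(X); m=np.zeros_like(M); cv2.drawContours(m,[k],-1,1,-1)
        b=cv2.boxPoints(r); e=[b[1]-b[0],b[2]-b[1]]; l=max(e,key=np.linalg.norm)
        print('cart px',k[:,0].mean(0).round(),'xy',np.round(r[0],1),'size',np.round(r[1],1),'yaw long',round(float(np.arctan2(l[1],l[0])),3),'z',np.percentile(P[m>0][:,2],90).round(1))
E
python3 - <<'E'
from meas import *
for n in('top','scene'):
    c=cam(n);print(n);carts(c)
    P,f,hsv,blue,w,g=pads(c);z=P[...,2]
    comps(c,P,blue&(z>100)&(z<320)&(abs(P[...,1])<400),20,'handle')
    yel=(hsv[...,0]>20)&(hsv[...,0]<35)&(hsv[...,1]>120)
    q=P[yel&(z>114)&(z<126)]; print('rim',len(q))
    if len(q): r=cv2.minAreaRect(q[:,:2].astype('float32')); print(r,cv2.boxPoints(r).round(1).tolist())
    red=((hsv[...,0]<8)|(hsv[...,0]>172))&(hsv[...,1]>150)
    comps(c,P,red,100,'red')
    q=P[red&(z>100)]; print(q.min(0),q.max(0))
    if n=='top':
        for (u,v) in [(277,185),(277,205),(277,225),(286,170),(286,240),(340,170),(340,240),(320,205),(210,184),(100,168),(282,136),(160,86)]: print((u,v),P[v,u].round(1))
        u=blue&(abs(z-2)<6); comps(c,P,u,500,'pad')
E
```

```text
top
cart px [210. 254.] xy [430.3 201.7] size [24.8 49.2] yaw long -0.315 z 20.4
cart px [158. 220.] xy [519.9 341.7] size [49.4 26.5] yaw long 0.161 z 21.2
cart px [208. 212.] xy [542.9 208.4] size [48.9 25. ] yaw long 0.256 z 20.8
cart px [209. 184.] xy [620.1 203.7] size [26.3 44.9] yaw long -1.369 z 25.2
handle 1568 [167.5  94.5] med [833.1 296.1 120.2] zmax 123.2
handle 296 [276.5 204.8] med [560.   30.8 243.1] zmax 245.8
rim 428
((562.1556396484375, -223.67076110839844), (189.88632202148438, 155.66879272460938), 0.41140738129615784) [[466.70001220703125, -146.5], [467.79998779296875, -302.20001220703125], [657.7000122070312, -300.79998779296875], [656.5, -145.1999969482422]]
red 3146 [432.  203.3] med [ 564.6 -307.7  232.4] zmax 292.5
[ 468.23862563 -314.82834929  131.65285092] [ 673.10644843   72.27421025 1090.69177212]
(277, 185) [603.1  30.7 243.6]
(277, 205) [560.   30.8 245.9]
(277, 225) [517.3  30.7 244.9]
(286, 170) [639.9   8.3 201. ]
(286, 240) [482.2   8.2 200.5]
(340, 170) [ 646.8 -126.9  138.8]
(340, 240) [ 477.7 -127.3  131.4]
(320, 205) [561.7 -75.9 153.2]
(210, 1
[... 362 characters left out ...]
13.2] size [57.4 28.5] yaw long 0.185 z 19.8
cart px [315. 191.] xy [438.1 204.4] size [35.9 58.6] yaw long -0.182 z 19.6
handle 88 [252.4 139.6] med [567.   36.7 242.8] zmax 245.3
handle 1725 [294.8 289.3] med [867.5 315.9 119.5] zmax 121.6
rim 221
((560.4329833984375, -203.61297607421875), (191.79852294921875, 190.9365234375), 0.8620463609695435) [[463.1000061035156, -109.5999984741211], [466.0, -300.5], [657.7999877929688, -297.6000061035156], [654.9000244140625, -106.69999694824219]]
red 1890 [158.1 115.4] med [ 572.7 -304.2  221.5] zmax 286.4
red 138 [169.9 178.9] med [ 655.6 -222.5   49.9] zmax 74.9
[ 468.97360129 -309.30597177  133.33412982] [1277.4939385   426.70389576  813.25155133]
```

```bash
cat >> h.py <<'E'
def to(x,y,z,yaw=np.pi):
    s=manip.read_state(); d=loc((x,y,z)); t=s['eef_rot'][2]-yaw; t=(t+np.pi/2)%np.pi-np.pi/2
    print('shift',(d/1000).round(4),'turn',round(float(t),3))
E
python3 -c "
from h import *
to(561,31,300)"
```

```text
shift [-0.5012 -0.296  -0.0947] turn -0.414
```

>>> {"api": "move_arm", "payload": {
  "moves": [
    [-0.5012, -0.296, -0.0947, -0.414],
    [-0.5012, -0.296, -0.0947, -0.414],
    [-0.5012, -0.296, -0.0947, -0.414],
    [-0.5012, -0.296, -0.0947, -0.414],
    [-0.5012, -0.296, -0.0947, -0.414],
    [-0.5012, -0.296, -0.0947, -0.414],
    [-0.5012, -0.296, -0.0947, -0.414],
    [-0.5012, -0.296, -0.0947, -0.414],
    [-0.5012, -0.296, -0.0947, -0.414],
    [-0.5012, -0.296, -0.0947, -0.414],
    [-0.5012, -0.296, -0.0947, -0.414],
    [-0.5012, -0.296, -0.0947, -0.414]
  ],
  "jaw": 0.032
}}

```text
clock: 1.4
eef_pos: [561.9, 29.0, 300.5]
eef_rot: [3.142, 0.0, 3.142]
wrist_force: [0.5, 1.7, 0.9]
finger_gap: 31.9
finger_force: 0.0
```

```bash
python3 -c "
from h import *
to(561,31,300)"
```

```text
shift [0.0009 0.002  0.0005] turn -0.0
```

>>> {"api": "move_arm", "payload": {
  "moves": [
    [0.001, 0.002, 0.035, 0],
    [0.001, 0.002, 0.073, 0],
    [0.001, 0.002, 0.073, 0],
    [0.001, 0.002, 0.073, 0]
  ],
  "jaw": 0.027
}}

```text
clock: 1.8
eef_pos: [560.1, 33.1, 228.1]
eef_rot: [-3.142, -0.0, -3.141]
wrist_force: [0.1, -0.0, 0.8]
finger_gap: 26.7
finger_force: 0.0
```

>>> {"api": "move_arm", "payload": {
  "moves": [
    [0, 0, 0, 0],
    [0, 0, 0, 0],
    [0, 0, 0, 0],
    [0, 0, 0, 0],
    [0, 0, 0, 0],
    [0, 0, 0, 0]
  ],
  "jaw": 0.0,
  "squeeze": 15
}}

```text
clock: 2.4
eef_pos: [560.5, 32.6, 228.1]
eef_rot: [-3.141, 0.002, -3.142]
wrist_force: [2.7, -4.8, -1.6]
finger_gap: 11.9
finger_force: 15.0
```

>>> {"api": "move_arm", "payload": {
  "moves": [
    [0, 0.005, 0.0071, 0],
    [0, 0.0094, 0.0142, 0],
    [0, 0.0136, 0.022, 0],
    [0, 0.0176, 0.0294, 0],
    [0, 0.021, 0.0373, 0],
    [0, 0.0244, 0.0453, 0],
    [0, 0.027, 0.053, 0],
    [0, 0.0292, 0.06, 0],
    [0, 0.031, 0.067, 0],
    [0, 0.0325, 0.073, 0],
    [0, 0.0325, 0.074, 0],
    [0, 0.0325, 0.074, 0]
  ]
}}

```text
clock: 3.6
eef_pos: [561.4, 63.7, 155.1]
eef_rot: [-3.138, 0.004, 3.141]
wrist_force: [3.0, -17.0, 10.8]
finger_gap: 11.6
finger_force: 15.0
```

>>> {"api": "move_arm", "payload": {
  "moves": [
    [0, -0.001, 0.002, 0],
    [0, -0.001, 0.003, 0],
    [0, -0.001, 0.003, 0]
  ]
}}

```text
clock: 3.9
eef_pos: [561.8, 63.6, 153.2]
eef_rot: [-3.14, 0.006, 3.141]
wrist_force: [0.3, -10.7, 18.1]
finger_gap: 11.4
finger_force: 15.0
```

>>> {"api": "move_arm", "payload": {
  "moves": [
    [0, 0, 0, 0],
    [0, 0, 0, 0],
    [0, 0, -0.04, 0],
    [0, 0, -0.08, 0],
    [0, 0, -0.12, 0],
    [0, 0.05, -0.15, 0],
    [0, 0.1, -0.15, 0],
    [0, 0.15, -0.15, 0],
    [0, 0.2, -0.15, 0],
    [0, 0.2, -0.15, 0]
  ],
  "jaw": 0.027
}}

```text
clock: 4.9
eef_pos: [558.7, 269.5, 299.1]
eef_rot: [3.141, -0.002, -3.137]
wrist_force: [-0.7, -0.4, -0.5]
finger_gap: 27.2
finger_force: 0.0
```

Run:
```python
from meas import *
c=cam('top');carts(c)
P,f,hsv,blue,w,g=pads(c);z=P[...,2]
comps(c,P,blue&(z>100)&(z<320)&(abs(P[...,1])<400)&(P[...,0]<700),20,'handle')
for v in range(180,231,10): print([P[v,u].round(1).tolist() for u in (300,320,340)])
```

```text
cart px [209. 254.] xy [430.4 202.1] size [25.7 49.2] yaw long -0.315 z 20.7
cart px [207. 212.] xy [543.1 208.7] size [50. 26.] yaw long 0.277 z 20.8
cart px [209. 183.] xy [620.4 203.3] size [26.4 47. ] yaw long -1.267 z 25.6
handle 184 [261.5 205.5] med [559.7  63.2 171.7] zmax 174.5
[[622.9, -31.1, 129.3], [623.2, -80.3, 127.1], [623.2, -128.5, 130.2]]
[[598.1, -30.5, 134.4], [598.7, -80.0, 128.3], [598.7, -128.3, 130.5]]
[[573.9, -30.7, 132.3], [574.2, -79.8, 128.7], [574.4, -128.3, 129.9]]
[[549.6, -31.2, 127.0], [549.9, -79.2, 131.8], [550.1, -127.5, 132.8]]
[[525.4, -30.9, 129.4], [525.7, -78.8, 133.7], [525.9, -127.6, 131.5]]
[[501.2, -30.8, 130.3], [501.6, -78.8, 133.3], [501.8, -127.3, 132.2]]
```

```bash
python3 -c "
from h import *
to(543,208.5,60,.265)"
```

```text
shift [ 0.0158 -0.0596  0.2391] turn -0.261
```

>>> {"api": "move_arm", "payload": {
  "moves": [
    [0.0158, -0.0596, 0.05, -0.15],
    [0.0158, -0.0596, 0.1, -0.261],
    [0.0158, -0.0596, 0.15, -0.261],
    [0.0158, -0.0596, 0.2, -0.261],
    [0.0158, -0.0596, 0.239, -0.261],
    [0.0158, -0.0596, 0.265, -0.261],
    [0.0158, -0.0596, 0.285, -0.261],
    [0.0158, -0.0596, 0.294, -0.261],
    [0.0158, -0.0596, 0.294, -0.261]
  ],
  "jaw": 0.05
}}

```text
clock: 5.85
eef_pos: [543.9, 204.2, 5.6]
eef_rot: [3.142, -0.002, -2.881]
wrist_force: [-0.5, 0.1, 0.0]
finger_gap: 49.9
finger_force: 0.0
```

>>> {"api": "move_arm", "payload": {
  "moves": [
    [0, 0, 0, 0],
    [0, 0, 0, 0],
    [0, 0, 0, 0],
    [0, 0, 0, 0],
    [0, 0, 0, 0],
    [0, 0, -0.02, 0],
    [0, 0, -0.05, 0],
    [0, 0, -0.05, 0]
  ],
  "jaw": 0.0,
  "squeeze": 15
}}

```text
clock: 6.65
eef_pos: [545.9, 205.5, 59.8]
eef_rot: [3.141, 0.006, -2.88]
wrist_force: [0.4, 0.3, 0.2]
finger_gap: 23.8
finger_force: 15.0
```

```bash
python3 -c "
from h import *
to(505,-50,250)"
```

```text
shift [ 0.1044 -0.2362 -0.1908] turn 0.261
```

>>> {"api": "move_arm", "payload": {
  "moves": [
    [0, 0, -0.05, 0],
    [0, 0, -0.1, 0],
    [0, 0, -0.15, 0],
    [0.03, -0.05, -0.191, 0.1],
    [0.05, -0.1, -0.191, 0.2],
    [0.07, -0.15, -0.191, 0.261],
    [0.09, -0.2, -0.191, 0.261],
    [0.1044, -0.2362, -0.191, 0.261],
    [0.1044, -0.2362, -0.191, 0.261],
    [0.1044, -0.2362, -0.191, 0.261],
    [0.1044, -0.2362, -0.191, 0.261]
  ]
}}

```text
clock: 7.75
eef_pos: [504.3, -50.0, 246.8]
eef_rot: [3.141, -0.0, 3.141]
wrist_force: [-1.3, 0.6, -0.3]
finger_gap: 23.7
finger_force: 15.0
```

```bash
python3 -c "
from h import *
to(505,-50,136)"
```

```text
shift [-7.000e-04 -1.000e-04  1.108e-01] turn -0.0
```

>>> {"api": "move_arm", "payload": {
  "moves": [
    [-0.001, 0, 0.04, 0],
    [-0.001, 0, 0.08, 0],
    [-0.001, 0, 0.1, 0],
    [-0.001, 0, 0.11, 0],
    [-0.001, 0, 0.1115, 0],
    [-0.001, 0, 0.1115, 0],
    [-0.001, 0, 0.1115, 0]
  ]
}}

```text
clock: 8.45
eef_pos: [505.9, -50.0, 136.7]
eef_rot: [-3.141, 0.002, -3.141]
wrist_force: [-0.7, -1.2, -0.5]
finger_gap: 24.0
finger_force: 15.0
```

>>> {"api": "move_arm", "payload": {
  "moves": [
    [0, 0, 0, 0],
    [0, 0, 0, 0],
    [0, 0, 0, 0],
    [0, 0, -0.03, 0],
    [0, 0, -0.08, 0],
    [0, 0, -0.12, 0],
    [0, 0.05, -0.12, 0],
    [0, 0.1, -0.12, 0],
    [0, 0.15, -0.12, 0],
    [0, 0.15, -0.12, 0]
  ],
  "jaw": 0.044
}}

```text
clock: 9.45
eef_pos: [504.8, 104.3, 255.8]
eef_rot: [3.141, 0.0, -3.136]
wrist_force: [0.6, -0.1, 0.6]
finger_gap: 43.9
finger_force: 0.0
```

Run:
```python
from meas import *
to(430.4,202,60,-.315)
c=cam('scene');carts(c); cv2.imwrite('pics/s1.png',c['frame'])
```

```text
shift [0.0739 0.0979 0.1958] turn 0.32
cart px [292. 227.] xy [615.9 204.4] size [26.6 46.6] yaw long -1.312 z 23.7
cart px [347. 224.] xy [526.  346.6] size [58.2 28.6] yaw long 0.095 z 19.6
cart px [315. 191.] xy [437.2 204.6] size [35.9 56.7] yaw long -0.182 z 19.5
```

View pics/s1.png

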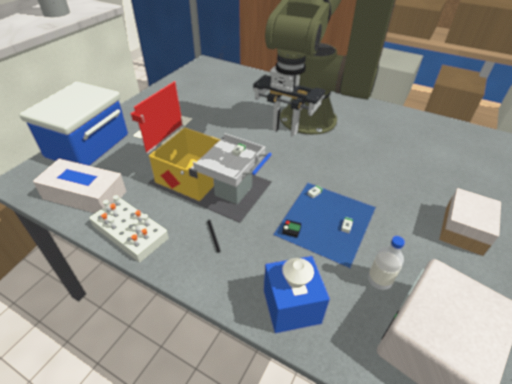

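The first cartridge lies in the tray at (238,150). The other two are still on the pad at (315,191) and (347,224), not moved.

>>> {"api": "move_arm", "payload": {
  "moves": [
    [0.03, 0.04, 0.02, 0.1],
    [0.05, 0.075, 0.05, 0.2],
    [0.0739, 0.0979, 0.1, 0.32],
    [0.0739, 0.0979, 0.15, 0.32],
    [0.0739, 0.0979, 0.195, 0.32],
    [0.0739, 0.0979, 0.22, 0.32],
    [0.0739, 0.0979, 0.24, 0.32],
    [0.0739, 0.0979, 0.25, 0.32],
    [0.0739, 0.0979, 0.2507, 0.32],
    [0.0739, 0.0979, 0.2507, 0.32]
  ],
  "jaw": 0.05
}}

```text
clock: 10.5
eef_pos: [432.1, 197.4, 5.8]
eef_rot: [3.141, 0.001, 2.821]
wrist_force: [0.6, -0.4, 0.1]
finger_gap: 50.2
finger_force: 0.0
```

>>> {"api": "move_arm", "payload": {
  "moves": [
    [0, 0, 0, 0],
    [0, 0, 0, 0],
    [0, 0, 0, 0],
    [0, 0, 0, 0],
    [0, 0, 0, 0],
    [0, 0, -0.02, 0],
    [0, 0, -0.05, 0],
    [0, 0, -0.1, 0],
    [0, 0, -0.15, 0],
    [0, 0, -0.2, 0],
    [0, 0, -0.245, 0],
    [0, 0, -0.245, 0]
  ],
  "jaw": 0.0
}}

```text
clock: 11.7
eef_pos: [432.9, 198.3, 255.7]
eef_rot: [3.136, 0.007, 2.822]
wrist_force: [-0.0, -0.1, -1.0]
finger_gap: 23.7
finger_force: 15.0
```

```bash
python3 -c "
from h import *
to(561,-50,250)"
```

```text
shift [-0.1996 -0.1955  0.006 ] turn -0.32
```

>>> {"api": "move_arm", "payload": {
  "moves": [
    [-0.03, -0.03, 0.006, -0.1],
    [-0.06, -0.06, 0.006, -0.2],
    [-0.09, -0.09, 0.006, -0.32],
    [-0.12, -0.12, 0.006, -0.32],
    [-0.15, -0.15, 0.006, -0.32],
    [-0.18, -0.178, 0.006, -0.32],
    [-0.1996, -0.1955, 0.006, -0.32],
    [-0.1996, -0.1955, 0.006, -0.32],
    [-0.1996, -0.1955, 0.006, -0.32],
    [-0.1996, -0.1955, 0.006, -0.32]
  ]
}}

```text
clock: 12.7
eef_pos: [559.0, -49.8, 243.6]
eef_rot: [3.141, -0.001, -3.141]
wrist_force: [0.2, 1.5, 0.1]
finger_gap: 23.6
finger_force: 15.0
```

```bash
python3 -c "
from h import *
to(561,-50,136)"
```

```text
shift [-0.002  -0.0002  0.1076] turn 0.001
```

>>> {"api": "move_arm", "payload": {
  "moves": [
    [-0.002, 0, 0.04, 0],
    [-0.002, 0, 0.08, 0],
    [-0.002, 0, 0.1, 0],
    [-0.002, 0, 0.107, 0],
    [-0.002, 0, 0.107, 0],
    [-0.002, 0, 0.107, 0]
  ]
}}

```text
clock: 13.3
eef_pos: [562.0, -50.4, 138.4]
eef_rot: [-3.141, 0.002, -3.141]
wrist_force: [0.4, -0.3, 0.2]
finger_gap: 23.9
finger_force: 15.0
```

>>> {"api": "move_arm", "payload": {
  "moves": [
    [0, 0, 0, 0],
    [0, 0, 0, 0],
    [0, 0, 0, 0],
    [0, 0, -0.03, 0],
    [0, 0, -0.08, 0],
    [0, 0, -0.12, 0],
    [0, 0.05, -0.12, 0],
    [0, 0.1, -0.12, 0],
    [0, 0.15, -0.12, 0],
    [0, 0.2, -0.12, 0],
    [0, 0.2, -0.12, 0]
  ],
  "jaw": 0.044
}}

```text
clock: 14.4
eef_pos: [560.7, 154.3, 257.0]
eef_rot: [3.141, 0.0, -3.136]
wrist_force: [-0.3, -0.7, 0.4]
finger_gap: 43.8
finger_force: 0.0
```

Run:
```python
from meas import *
to(520,342,60,.161)
c=cam('scene');carts(c); c=cam('top'); carts(c)
P=cloud(c);m=(c['frame'].min(-1)>100)&(P[...,2]>140)&(P[...,2]<155)
comps(c,P,m,20,'tray obj')
```

```text
shift [0.0397 0.1878 0.1972] turn -0.156
cart px [292. 227.] xy [615.6 204.3] size [27.4 46.6] yaw long -1.312 z 24.5
cart px [347. 224.] xy [526.  346.6] size [58.1 28.6] yaw long 0.095 z 19.6
cart px [157. 221.] xy [519.4 346.3] size [49.  17.3] yaw long 0.161 z 20.8
tray obj 52 [510.3 161.2] med [ 670.8 -535.6  143.1] zmax 146.6
tray obj 180 [309.1 204.1] med [564.1 -50.7 146.3] zmax 148.9
tray obj 175 [309.  226.5] med [509.4 -50.5 146.1] zmax 148.9
tray obj 21 [326. 241.] med [476.6 -90.1 151.5] zmax 154.9
```

Both cartridges lie in the tray. Now the third.

>>> {"api": "move_arm", "payload": {
  "moves": [
    [0.01, 0.045, 0.01, -0.07],
    [0.02, 0.09, 0.02, -0.156],
    [0.03, 0.135, 0.04, -0.156],
    [0.0397, 0.1878, 0.08, -0.156],
    [0.0397, 0.1878, 0.13, -0.156],
    [0.0397, 0.1878, 0.18, -0.156],
    [0.0397, 0.1878, 0.21, -0.156],
    [0.0397, 0.1878, 0.24, -0.156],
    [0.0397, 0.1878, 0.251, -0.156],
    [0.0397, 0.1878, 0.252, -0.156],
    [0.0397, 0.1878, 0.252, -0.156]
  ],
  "jaw": 0.05
}}

```text
clock: 15.6
eef_pos: [522.7, 336.9, 6.6]
eef_rot: [3.141, 0.002, -2.986]
wrist_force: [0.3, -0.4, 1.2]
finger_gap: 49.8
finger_force: 0.0
```

>>> {"api": "move_arm", "payload": {
  "moves": [
    [0, 0, 0, 0],
    [0, 0, 0, 0],
    [0, 0, 0, 0],
    [0, 0, 0, 0],
    [0, 0, 0, 0],
    [0, 0, -0.02, 0],
    [0, 0, -0.05, 0],
    [0, 0, -0.1, 0],
    [0, 0, -0.15, 0],
    [0, 0, -0.2, 0],
    [0, 0, -0.245, 0],
    [0, 0, -0.245, 0]
  ],
  "jaw": 0.0
}}

```text
clock: 16.8
eef_pos: [523.0, 337.9, 256.9]
eef_rot: [3.138, 0.01, -2.985]
wrist_force: [0.2, -0.6, -0.1]
finger_gap: 23.8
finger_force: 15.0
```

```bash
python3 -c "
from h import *
to(616,-50,250)"
```

```text
shift [-0.0314 -0.3977  0.0058] turn 0.156
```

>>> {"api": "move_arm", "payload": {
  "moves": [
    [-0.004, -0.049, 0.005, 0.07],
    [-0.008, -0.098, 0.005, 0.156],
    [-0.012, -0.147, 0.005, 0.156],
    [-0.016, -0.196, 0.005, 0.156],
    [-0.02, -0.245, 0.005, 0.156],
    [-0.024, -0.294, 0.005, 0.156],
    [-0.028, -0.343, 0.005, 0.156],
    [-0.0314, -0.385, 0.005, 0.156],
    [-0.0314, -0.3977, 0.005, 0.156],
    [-0.0314, -0.3977, 0.005, 0.156],
    [-0.0314, -0.3977, 0.005, 0.156],
    [-0.0314, -0.3977, 0.005, 0.156]
  ]
}}

```text
clock: 18.0
eef_pos: [614.4, -49.2, 244.9]
eef_rot: [3.141, -0.0, -3.14]
wrist_force: [0.8, 0.4, 0.2]
finger_gap: 23.8
finger_force: 15.0
```

```bash
python3 -c "
from h import *
to(616,-50,136)"
```

```text
shift [-0.0016 -0.0008  0.1089] turn 0.002
```

>>> {"api": "move_arm", "payload": {
  "moves": [
    [-0.001, -0.001, 0.04, 0],
    [-0.001, -0.001, 0.08, 0],
    [-0.001, -0.001, 0.1, 0],
    [-0.001, -0.001, 0.107, 0],
    [-0.001, -0.001, 0.107, 0],
    [-0.001, -0.001, 0.107, 0]
  ]
}}

```text
clock: 18.6
eef_pos: [616.1, -51.4, 139.6]
eef_rot: [-3.141, 0.002, -3.141]
wrist_force: [0.6, 0.0, -0.4]
finger_gap: 23.6
finger_force: 15.0
```

>>> {"api": "move_arm", "payload": {
  "moves": [
    [0, 0, 0, 0],
    [0, 0, 0, 0],
    [0, 0, 0, 0],
    [0, 0, -0.03, 0],
    [0, 0, -0.08, 0],
    [0, 0, -0.12, 0],
    [0, 0.05, -0.12, 0],
    [0, 0.1, -0.12, 0],
    [0, 0.15, -0.12, 0],
    [0, 0.2, -0.12, 0],
    [0, 0.2, -0.12, 0]
  ],
  "jaw": 0.044
}}

```text
clock: 19.7
eef_pos: [614.7, 153.5, 257.9]
eef_rot: [3.141, -0.0, -3.136]
wrist_force: [-0.4, -0.8, -0.5]
finger_gap: 44.0
finger_force: 0.0
```

Run:
```python
from meas import *
c=cam('top'); carts(c);cv2.imwrite('pics/t2.png',c['frame'])
P=cloud(c);m=(c['frame'].min(-1)>100)&(P[...,2]>140)&(P[...,2]<155)
comps(c,P,m,20,'tray obj')
P,f,hsv,blue,w,g=pads(c);z=P[...,2]
comps(c,P,blue&(z>100)&(z<320)&(abs(P[...,1])<400)&(P[...,0]<700),20,'handle')
to(561,62.5,230)
```

```text
tray obj 45 [510.1 158.5] med [ 677.  -535.3  143.2] zmax 146.1
tray obj 158 [309.5 180.5] med [620.4 -52.1 146.3] zmax 149.3
tray obj 20 [309.5 191.5] med [594.  -51.9 145.6] zmax 149.3
tray obj 182 [309.  204.1] med [564.  -50.6 146. ] zmax 149.2
tray obj 192 [309.1 227.4] med [509.1 -50.5 146.3] zmax 149.2
tray obj 30 [326.5 241. ] med [476.7 -90.9 152.3] zmax 154.3
handle 160 [261.6 208.3] med [552.7  62.2 171.7] zmax 174.4
shift [ 0.0544 -0.0881  0.0279] turn 0.004
```

View pics/t2.png

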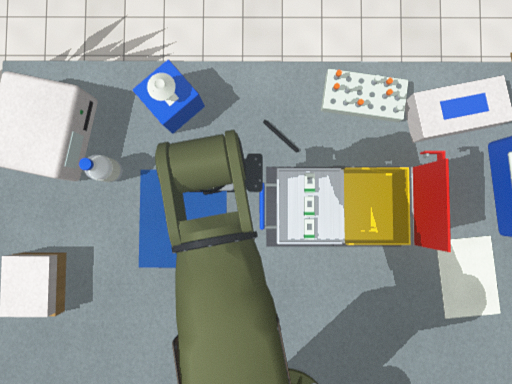

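All three cartridges lie in the level tray at (309,181), (309,204) and (309,228). Next I grasp the handle.

>>> {"api": "move_arm", "payload": {
  "moves": [
    [0.03, -0.045, 0.01, 0],
    [0.0544, -0.0881, 0.02, 0],
    [0.0544, -0.089, 0.028, 0],
    [0.0544, -0.089, 0.06, 0],
    [0.0544, -0.089, 0.09, 0],
    [0.0544, -0.089, 0.104, 0],
    [0.0544, -0.089, 0.104, 0],
    [0.0544, -0.089, 0.104, 0]
  ],
  "jaw": 0.028
}}

```text
clock: 20.55
eef_pos: [561.7, 59.0, 155.1]
eef_rot: [3.142, 0.001, -3.142]
wrist_force: [-0.5, 0.2, 0.3]
finger_gap: 28.1
finger_force: 0.0
```

>>> {"api": "move_arm", "payload": {
  "moves": [
    [0, 0, 0, 0],
    [0, 0, 0, 0],
    [0, 0, 0, 0],
    [0, 0, 0, 0],
    [0, 0, 0, 0]
  ],
  "jaw": 0.0,
  "squeeze": 20
}}

```text
clock: 21.05
eef_pos: [561.8, 63.3, 155.5]
eef_rot: [3.135, 0.003, -3.14]
wrist_force: [2.2, 27.4, 2.3]
finger_gap: 11.5
finger_force: 20.0
```

>>> {"api": "move_arm", "payload": {
  "moves": [
    [0, 0.001, -0.0094, 0],
    [0, -0.002, -0.0186, 0],
    [0, -0.0055, -0.0277, 0],
    [0, -0.009, -0.0366, 0],
    [0, -0.013, -0.0453, 0],
    [0, -0.0175, -0.0538, 0],
    [0, -0.0225, -0.062, 0],
    [0, -0.028, -0.0701, 0],
    [0, -0.034, -0.0778, 0],
    [0, -0.04, -0.0853, 0],
    [0, -0.04, -0.0853, 0]
  ]
}}

```text
clock: 22.15
eef_pos: [562.1, 21.4, 243.0]
eef_rot: [3.137, 0.006, -3.14]
wrist_force: [-2.4, 16.5, 16.2]
finger_gap: 11.5
finger_force: 20.0
```

Run:
```python
from meas import *
c=cam('top'); cv2.imwrite('pics/t3.png',c['frame'][140:270,230:470])
P,f,hsv,blue,w,g=pads(c)
comps(c,P,(hsv[...,0]>40)&(hsv[...,0]<90)&(hsv[...,1]>80)&(P[...,1]<20)&(P[...,1]>-320)&(P[...,0]>450)&(P[...,0]<670),3,'green')
```

```text
green 17 [314.6 236.9] med [487.7 -59.7 178.6] zmax 185.2
```

>>> {"api": "move_arm", "payload": {
  "moves": [
    [0, -0.0065, -0.007, 0],
    [0, -0.0132, -0.0139, 0],
    [0, -0.0203, -0.0203, 0],
    [0, -0.0277, -0.0264, 0],
    [0, -0.0355, -0.032, 0],
    [0, -0.0434, -0.0375, 0],
    [0, -0.0517, -0.0423, 0],
    [0, -0.0602, -0.0469, 0],
    [0, -0.069, -0.0508, 0],
    [0, -0.0778, -0.0545, 0],
    [0, -0.0778, -0.0545, 0],
    [0, -0.0778, -0.0545, 0]
  ]
}}

```text
clock: 23.4
eef_pos: [562.4, -58.4, 297.3]
eef_rot: [-3.141, 0.007, -3.141]
wrist_force: [3.3, 2.7, 13.6]
finger_gap: 11.0
finger_force: 20.0
```

Run:
```python
from meas import *
c=cam('top'); cv2.imwrite('pics/t3.png',cv2.resize(c['frame'][140:270,230:470],None,fx=2,fy=2))
P,f,hsv,blue,w,g=pads(c);z=P[...,2]
comps(c,P,(f.min(-1)>100)&(z<110)&(P[...,1]<-110)&(P[...,1]>-300)&(P[...,0]>465)&(P[...,0]<658),5,'bin')
```

```text
bin 5 [373.2 232.4] med [ 491.2 -242.3   17.4] zmax 23.2
```

View pics/t3.png

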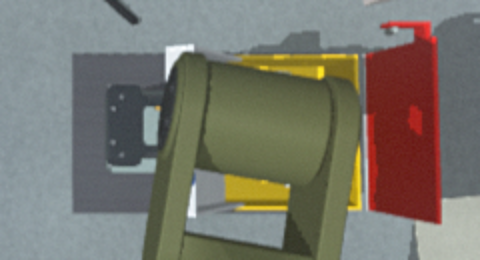

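The arm hides most of the container in the top view, so I'll look from the scene camera.

Run:
```python
from meas import *
c=cam('scene'); cv2.imwrite('pics/s3.png',cv2.resize(c['frame'][70:230,120:300],None,fx=3,fy=3))
```

```text
(no output)
```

View pics/s3.png

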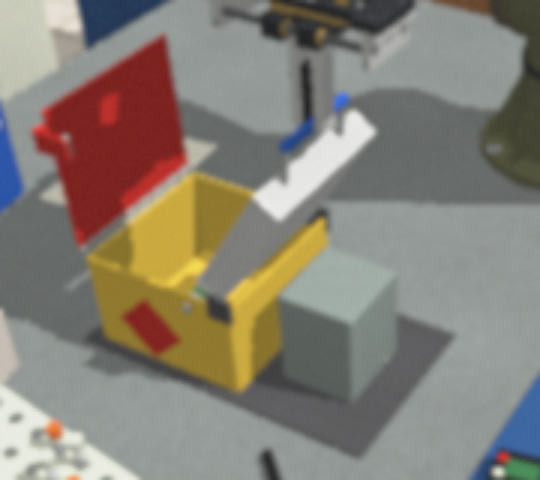

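The tray is steeply tipped. A bit of green and white shows near the lip at crop (200,293), which may be a cartridge, so I'll measure it.

Run:
```python
from meas import *
c=cam('scene');P=cloud(c)
for v in range(164,172): print([(P[v,u].round(0).astype(int).tolist(),c['frame'][v,u].tolist()) for u in range(183,192,2)])
```

```text
[([533, -268, 9], [56, 149, 178]), ([530, -261, 9], [100, 145, 159]), ([535, -247, 19], [129, 135, 132]), ([649, -136, 144], [126, 128, 127]), ([646, -130, 144], [127, 128, 129])]
[([537, -265, 8], [57, 149, 174]), ([536, -257, 10], [91, 138, 139]), ([534, -249, 12], [126, 138, 129]), ([647, -138, 138], [128, 132, 132]), ([649, -129, 142], [126, 128, 128])]
[([544, -260, 10], [75, 151, 171]), ([554, -240, 25], [95, 135, 119]), ([548, -237, 23], [113, 134, 113]), ([538, -236, 15], [125, 133, 130]), ([646, -132, 135], [126, 128, 128])]
[([545, -259, 7], [97, 155, 171]), ([559, -237, 25], [118, 146, 131]), ([556, -231, 26], [102, 129, 100]), ([649, -137, 131], [112, 122, 116]), ([648, -131, 133], [120, 125, 123])]
[([653, -158, 122], [95, 153, 170]), ([560, -237, 21], [128, 159, 157]), ([555, -231, 21], [103, 132, 116]), ([657, -131, 135], [90, 100, 91]), ([652, -128, 133], [104, 106, 105])]
[([652, -160, 116], [70, 138, 160]), ([652, -153, 119], [105, 152, 167]), ([650, -146, 121], [96, 139, 144]), ([657, -132, 131], [71, 81, 81]), ([654, -126, 132], [84, 83, 83])]
[([654, -159, 113], [61, 128, 150]), ([653, -152, 116], [69, 137, 159]), ([653, -144, 120], [76, 135, 154]), ([657, -132, 127], [61, 77, 84]), ([656, -125, 129], [68, 67, 68])]
[([656, -158, 111], [81, 127, 143]), ([653, -152, 112], [48, 124, 148]), ([653, -144, 115], [54, 124, 148]), ([654, -136, 119], [55, 75, 86]), ([656, -126, 125], [56, 55, 56])]
```

That point is a cartridge on the container floor at about (555,-235). The third is hidden. The tray stays where it is left, so I'll let go and back off for a full view.

>>> {"api": "move_arm", "payload": {
  "moves": [
    [0, 0, 0, 0],
    [0, 0, 0, 0],
    [0, 0, -0.03, 0],
    [0, 0, -0.06, 0],
    [0, 0.04, -0.07, 0],
    [0, 0.09, -0.07, 0],
    [0, 0.14, -0.07, 0],
    [0, 0.19, -0.07, 0],
    [0, 0.24, -0.07, 0],
    [0, 0.28, -0.07, 0],
    [0, 0.28, -0.07, 0]
  ],
  "jaw": 0.028
}}

```text
clock: 24.65
eef_pos: [560.3, 225.5, 363.0]
eef_rot: [3.141, -0.001, -3.137]
wrist_force: [0.5, 0.2, 0.1]
finger_gap: 28.1
finger_force: 0.0
```

Run:
```python
from meas import *
c=cam('top'); cv2.imwrite('pics/t4.png',cv2.resize(c['frame'][140:270,230:470],None,fx=2,fy=2))
P,f,hsv,blue,w,g=pads(c);z=P[...,2]
comps(c,P,(f.min(-1)>90)&(z<110)&(P[...,1]<-110)&(P[...,1]>-300)&(P[...,0]>465)&(P[...,0]<658),5,'bin')
comps(c,P,blue&(z>180)&(abs(P[...,1])<400)&(P[...,0]<700),5,'handle')
```

```text
bin 143 [370. 182.] med [ 626.4 -231.9   23.9] zmax 27.6
bin 154 [371.4 199.2] med [ 580.3 -235.    23.9] zmax 27.4
bin 17 [371.2 210.2] med [ 550.6 -236.    22.7] zmax 27.6
bin 143 [375.5 221.8] med [ 518.5 -244.7   24.3] zmax 27.1
bin 16 [375.6 232.4] med [ 491.2 -247.    17.7] zmax 27.1
handle 318 [323.6 204.4] med [561.5 -58.2 311.9] zmax 314.3
handle 6 [180.5 180. ] med [594.8 190.  484.2] zmax 578.7
handle 28 [215.  206.5] med [554.  136.4 497.2] zmax 499.1
handle 5 [159.  253.4] med [493.8 196.1 591.9] zmax 593.5
handle 6 [152.5 255.5] med [491.1 204.6 590.7] zmax 593.1
handle 5 [146.  257.6] med [488.4 212.  590.2] zmax 593.8
handle 6 [203.7 265.8] med [479.8 138.7 600.7] zmax 609.0
```

View pics/t4.png

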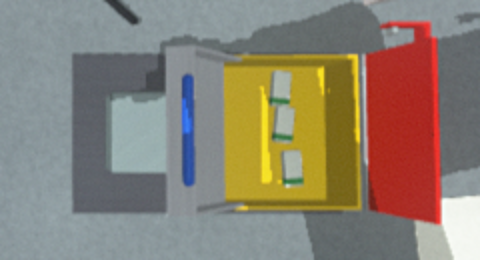

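All three cartridges lie in the container at crop (281,87), (284,122) and (292,167). The handle is at (188,130). I'll regrasp it and lower the tray.

>>> {"api": "move_arm", "payload": {
  "moves": [
    [0, -0.05, -0.01, 0],
    [0, -0.1, -0.01, 0],
    [0, -0.15, -0.01, 0],
    [0, -0.2, -0.01, 0],
    [0, -0.25, -0.005, 0],
    [0, -0.2835, 0, 0],
    [0, -0.2835, 0.01, 0],
    [0, -0.2835, 0.03, 0],
    [0, -0.2835, 0.055, 0],
    [0, -0.2835, 0.068, 0],
    [0, -0.2835, 0.068, 0],
    [0, -0.2835, 0.068, 0]
  ]
}}

```text
clock: 25.9
eef_pos: [561.2, -62.2, 296.8]
eef_rot: [-3.141, 0.001, -3.141]
wrist_force: [-0.2, -0.1, 0.5]
finger_gap: 27.8
finger_force: 0.0
```

>>> {"api": "move_arm", "payload": {
  "moves": [
    [0, 0, 0, 0],
    [0, 0, 0, 0],
    [0, 0, 0, 0],
    [0, 0, 0, 0],
    [0, 0, 0, 0]
  ],
  "jaw": 0.0
}}

```text
clock: 26.4
eef_pos: [561.4, -61.6, 296.9]
eef_rot: [3.141, 0.002, -3.141]
wrist_force: [-0.9, 6.3, 5.6]
finger_gap: 11.1
finger_force: 20.0
```

>>> {"api": "move_arm", "payload": {
  "moves": [
    [0, 0.009, 0.0036, 0],
    [0, 0.0176, 0.0076, 0],
    [0, 0.026, 0.012, 0],
    [0, 0.0344, 0.017, 0],
    [0, 0.0424, 0.0225, 0],
    [0, 0.0501, 0.0281, 0],
    [0, 0.0575, 0.034, 0],
    [0, 0.0646, 0.0406, 0],
    [0, 0.0714, 0.0474, 0],
    [0, 0.0778, 0.0545, 0],
    [0, 0.0778, 0.0545, 0]
  ]
}}

```text
clock: 27.5
eef_pos: [561.0, 17.6, 241.7]
eef_rot: [3.139, 0.001, -3.14]
wrist_force: [-1.9, 12.2, 5.4]
finger_gap: 11.3
finger_force: 20.0
```

>>> {"api": "move_arm", "payload": {
  "moves": [
    [0, 0.006, 0.0075, 0],
    [0, 0.0118, 0.0152, 0],
    [0, 0.017, 0.0235, 0],
    [0, 0.0221, 0.0315, 0],
    [0, 0.0265, 0.04, 0],
    [0, 0.0306, 0.0487, 0],
    [0, 0.034, 0.0575, 0],
    [0, 0.0374, 0.0667, 0],
    [0, 0.04, 0.076, 0],
    [0, 0.0423, 0.086, 0],
    [0, 0.0423, 0.088, 0],
    [0, 0.0423, 0.088, 0]
  ]
}}

```text
clock: 28.7
eef_pos: [560.8, 62.4, 153.6]
eef_rot: [3.135, -0.0, -3.139]
wrist_force: [-2.9, 31.1, 3.0]
finger_gap: 11.6
finger_force: 20.0
```

>>> {"api": "move_arm", "payload": {
  "moves": [
    [0, 0.002, 0.002, 0],
    [0, 0.002, 0.003, 0],
    [0, 0.002, 0.003, 0]
  ]
}}

```text
clock: 29.0
eef_pos: [560.8, 63.1, 150.8]
eef_rot: [3.137, -0.0, -3.14]
wrist_force: [-3.4, 23.1, 3.4]
finger_gap: 11.5
finger_force: 20.0
```

>>> {"api": "move_arm", "payload": {
  "moves": [
    [0, 0, 0, 0],
    [0, 0, 0, 0],
    [0, 0, -0.04, 0],
    [0, 0, -0.09, 0],
    [0, 0, -0.14, 0],
    [0, 0.02, -0.18, 0],
    [0, 0.07, -0.2, 0],
    [0, 0.12, -0.2, 0],
    [0, 0.17, -0.2, 0],
    [0, 0.17, -0.2, 0]
  ],
  "jaw": 0.028
}}

```text
clock: 30.0
eef_pos: [560.4, 234.2, 349.6]
eef_rot: [-3.142, -0.001, -3.137]
wrist_force: [0.5, -1.5, -0.5]
finger_gap: 28.1
finger_force: 0.0
```

Run:
```python
from meas import *
c=cam('top')
P,f,hsv,blue,w,g=pads(c);z=P[...,2]
comps(c,P,blue&(z>140)&(z<320)&(P[...,1]<90)&(P[...,0]<700),5,'handle')
print(*[P[v,u].round(1).tolist() for v in (185,205,225) for u in (290,310,330)],sep='\n')
red=((hsv[...,0]<8)|(hsv[...,0]>172))&(hsv[...,1]>150)&(abs(P[...,0]-561)<60)
for a in range(130,300,20):
    q=P[red&(z>a)&(z<a+20)]; print(a,len(q),q.mean(0).round(1) if len(q) else '')
to(561,-370,400)
```

```text
handle 209 [261.8 206.6] med [556.2  62.2 173. ] zmax 176.0
[610.5, -6.6, 129.4]
[610.6, -55.1, 131.6]
[610.7, -103.7, 132.2]
[561.7, -6.4, 132.0]
[561.9, -55.0, 131.6]
[562.1, -103.5, 131.8]
[513.2, -6.5, 131.1]
[513.5, -54.8, 132.0]
[513.6, -103.6, 130.0]
130 155 [ 560.  -305.7  141.3]
150 186 [ 559.9 -306.   160.2]
170 201 [ 560.9 -306.5  180.1]
190 209 [ 560.7 -307.   200. ]
210 235 [ 561.4 -307.5  220.2]
230 244 [ 559.6 -308.1  240.1]
250 258 [ 560.7 -308.5  260.1]
270 287 [ 561.3 -309.   280. ]
290 182 [ 561.3 -310.9  292.9]
shift [ 0.0018 -0.6023 -0.0501] turn 0.003
```

The tray is level and the cover stands at about 1.6 rad. I'll shut the fingers and go over behind the cover.

>>> {"api": "move_arm", "payload": {
  "moves": [
    [0, -0.05, -0.05, 0],
    [0, -0.1, -0.06, 0],
    [0, -0.15, -0.06, 0],
    [0, -0.2, -0.06, 0],
    [0, -0.25, -0.06, 0],
    [0, -0.3, -0.06, 0],
    [0, -0.35, -0.06, 0],
    [0, -0.4, -0.06, 0],
    [0, -0.45, -0.06, 0],
    [0, -0.5, -0.06, 0],
    [0, -0.55, -0.06, 0],
    [0, -0.59, -0.06, 0]
  ],
  "jaw": 0.0
}}

```text
clock: 31.25
eef_pos: [559.5, -355.3, 410.6]
eef_rot: [-3.141, 0.0, 3.14]
wrist_force: [0.7, -0.2, 0.3]
finger_gap: 0.8
finger_force: 0.0
```

```bash
python3 -c "
from h import *
print(manip.read_state()['joints']);to(561,-355,252)"
```

```text
[-6.20772417e-01  5.54639678e-01  7.01837012e-01 -5.45458398e-04
  1.88463553e+00 -2.19006034e+00]
shift [-0.0015  0.0004  0.1586] turn -0.002
```

>>> {"api": "move_arm", "payload": {
  "moves": [
    [-0.001, -0.003, 0.05, 0],
    [-0.001, -0.003, 0.1, 0],
    [-0.001, -0.003, 0.15, 0],
    [-0.001, -0.003, 0.159, 0],
    [-0.001, -0.003, 0.159, 0],
    [-0.001, -0.003, 0.159, 0]
  ]
}}

```text
clock: 31.85
eef_pos: [562.6, -355.8, 254.7]
eef_rot: [-3.139, 0.003, 3.141]
wrist_force: [0.4, 0.3, 0.9]
finger_gap: 0.0
finger_force: 0.0
```

```bash
python3 -c "
from h import *
for p in [(-315,252),(-277,248.5),(-242,232.5),(-211.6,207),(-189,173),(-179.3,147)]: to(561,*p)"
```

```text
shift [0.0016 0.0408 0.0026] turn -0.0
shift [0.0016 0.0788 0.006 ] turn -0.0
shift [0.0017 0.1139 0.0219] turn -0.0
shift [0.0018 0.1443 0.0473] turn -0.0
shift [0.0019 0.167  0.0812] turn -0.0
shift [0.002  0.1768 0.1072] turn -0.0
```

>>> {"api": "move_arm", "payload": {
  "moves": [
    [0.002, 0.02, 0.002, 0],
    [0.002, 0.041, 0.0026, 0],
    [0.002, 0.06, 0.004, 0],
    [0.002, 0.079, 0.006, 0],
    [0.002, 0.097, 0.013, 0],
    [0.002, 0.114, 0.022, 0],
    [0.002, 0.13, 0.034, 0],
    [0.002, 0.1443, 0.0473, 0],
    [0.002, 0.156, 0.064, 0],
    [0.002, 0.167, 0.0812, 0],
    [0.002, 0.172, 0.094, 0],
    [0.002, 0.1768, 0.106, 0]
  ]
}}

```text
clock: 33.05
eef_pos: [561.2, -178.5, 146.7]
eef_rot: [-3.14, 0.003, -3.141]
wrist_force: [0.7, -2.8, 2.4]
finger_gap: 0.5
finger_force: 1.3
```

```bash
python3 -c "
from h import *
to(561,-176,131)"
```

```text
shift [0.0002 0.0026 0.0157] turn 0.0
```

Contact is light (2–3 N) and the cover is almost down. Now I press it shut.

>>> {"api": "move_arm", "payload": {
  "moves": [
    [0, 0.001, 0.004, 0],
    [0, 0.002, 0.008, 0],
    [0, 0.0025, 0.011, 0],
    [0, 0.0025, 0.013, 0],
    [0, 0.0025, 0.0145, 0],
    [0, 0.0025, 0.0155, 0],
    [0, 0.0025, 0.0155, 0]
  ]
}}

```text
clock: 33.75
eef_pos: [560.9, -175.9, 132.8]
eef_rot: [-3.14, 0.003, -3.141]
wrist_force: [-8.1, 1.3, 24.0]
finger_gap: 0.2
finger_force: 12.3
```

>>> {"api": "move_arm", "payload": {
  "moves": [
    [0, 0, 0.001, 0],
    [0, 0, 0.002, 0],
    [0, 0, 0.002, 0],
    [0, 0, 0.002, 0]
  ]
}}

```text
clock: 34.15
eef_pos: [561.1, -176.0, 132.5]
eef_rot: [-3.14, 0.004, -3.141]
wrist_force: [-14.9, 3.5, 40.1]
finger_gap: 0.1
finger_force: 19.7
```

>>> {"api": "move_arm", "payload": {
  "moves": [
    [0, 0, -0.01, 0],
    [0, 0, -0.05, 0],
    [0, 0, -0.1, 0],
    [0, 0, -0.15, 0],
    [0, 0.04, -0.2, 0],
    [0, 0.09, -0.2, 0],
    [0, 0.14, -0.2, 0],
    [0, 0.19, -0.2, 0],
    [0, 0.24, -0.2, 0],
    [0, 0.29, -0.2, 0],
    [0, 0.34, -0.2, 0],
    [0, 0.39, -0.2, 0]
  ]
}}

```text
clock: 35.35
eef_pos: [559.6, 206.9, 327.9]
eef_rot: [3.141, -0.0, -3.141]
wrist_force: [0.5, 0.3, 0.2]
finger_gap: 0.4
finger_force: 0.0
```

Run:
```python
from meas import *
c=cam('top'); cv2.imwrite('pics/t5.png',c['frame'])
P,f,hsv,blue,w,g=pads(c);z=P[...,2]
comps(c,P,blue&(z>140)&(z<320)&(P[...,1]<90)&(P[...,0]<700),5,'handle')
red=((hsv[...,0]<8)|(hsv[...,0]>172))&(hsv[...,1]>150)&(abs(P[...,0]-561)<90)&(P[...,1]<-100)
q=P[red]; A=np.c_[q[:,1],np.ones(len(q))]; print(len(q),q.min(0),q.max(0),'slope',np.linalg.lstsq(A,q[:,2],rcond=None)[0])
```

```text
handle 210 [261.8 206.6] med [556.1  62.2 173. ] zmax 175.9
4857 [ 471.00863466 -305.02783893   76.39194609] [ 650.71655395 -138.96853215  140.49558823] slope [5.41248035e-03 1.35130447e+02]
```

View pics/t5.png

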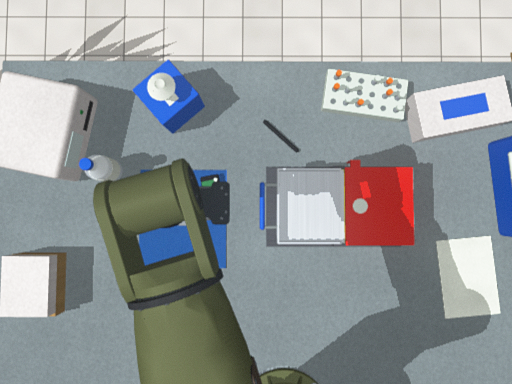

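The cover is shut and staying down at (380,205), the tray is empty and level, and the other things have not moved.

```bash
python3 -c "
from h import *
print(manip.sign_off())"
```

```text
the job is handed in; nothing more can be done
None
```

The job is handed in: all three used cartridges are in the yellow container, the tray is back level, and the red cover is held shut by its catch; the judge's verdict was not reported back.

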